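Prop the reagent cool box open on its stay

TASK

Lift the lid of the larger cool box, the one with a steel stay rod along its left side as the robot sees it, by the black tab until the stay drops into its notch, then let the lid back down onto the stay and let go, so that it stands propped open. Leave the smaller box shut.

Things in the scene. Friction and masses are not known exactly. Their poses are not given: they have to be found in the camera images.
- cool_lid_grip (a point): Grip point of the black tab (16 mm thick in y, 26 mm in x) standing 45 mm up from the grey lid of the larger white box, mid front edge; point 30 mm above the lid, 15 mm below the tab's top. Axes turn with the lid; shut: x level from tab to hinge, y along the hinge, z up. The hinge line is 174 mm ahead in x, 42 mm below. Fingers closing along y; the tab may turn between them, tool pointing down.
- cool_lid (a joint): Opening angle of the lid of the larger box (fixed; 190 mm deep, 240 wide, 130 high; lid 12 mm thick, hinged along its far upper edge, 0.2 to 0.4 kg), rad: 0 shut, 1.1 fully open at a stop. Damped hinge; unless propped the lid sinks shut by itself. On its stay it rests at 0.72 to 0.77.
- stay (a joint): Angle to the lid, rad, of the stay: a steel rod, 136 mm, hung on the left (+y) edge of the larger lid. 0 folded (lid shut), 0.4 to 0.6 carrying the lid. It swings freely: as the lid rises its roller foot runs along a rail on the box's left wall; with the lid past 0.88 rad it drops by itself over the notch, and the lid, lowered from 0.95 to 1.05 rad, rests on it. It needs no touching.
- spare_lid (a joint): Opening angle, rad, of the lid of the smaller box: 170 mm deep, 140 wide, 100 high, the same white and grey, with the same black tab but no stay. Either box may stand on the left. 0 shut; leave it shut.
Mind the look-alikes: they are no part of the job. What is shaped like the part that bears spare_lid but blue or purple is not meant.

How it is judged (in metres and radians):
At the end, for the whole second after the job is handed in: The larger box's lid is at rest at 0.64 to 0.82 rad, standing on its stay (stay joint 0.3 to 0.72 rad), and the smaller box's lid is shut (under 0.05 rad) (value of joint cool_lid between 0.64 and 0.82 rad and value of joint stay between 0.3 and 0.72 rad and velocity of joint cool_lid between -0.05 and 0.05 rad/s and value of joint spare_lid below 0.05 rad); the robot touches nothing.
It fails at once if the smaller box's lid is opened (more than 0.15 rad) (value of joint spare_lid above 0.15 rad).
It also fails if it takes over 40 s, if anything falls off the work surface, if the arm or the gripper's body presses on something with over 40 N, if the wrist force passes 120 N, or if a joint passes its speed limit or range.

ROBOT

A 6-joint arm with a two-finger parallel gripper is mounted at the origin on the work surface. World frame = base frame: x ahead of the robot, y to its left, z up, the work surface at z = 0. Lengths are in m, angles in degrees, forces in N, time in s.
With the tool pointing down it reaches from about 0.15 to 0.775 m from the base axis. Payload 6.1 kg.
Tool frame: the origin (TCP) lies on the centre line of the jaws, within the pads' length; the fingertips stand 25 mm ahead of it and the grasp point (between the pads) lies 6 mm ahead of it (tip_extent is the distance from the TCP to the fingertips, in m); z points along the fingers, y is the line along which they close (so a half turn about z gives the same grasp; the last joint's range is limited). The gripper opens to 85 mm and grips with 20 to 120 N. Pads are 22 mm wide; open, the fingers measure 114 mm over their backs; the gripper's body (76 mm by 85 mm) begins 54 mm behind the grasp point. The pads swing forward as they close: fully open they stand 13 mm farther back than shut.
Start: joints at [74.714, 7.208, -2.269, 80.523, 0, 90], TCP at [0.138, 0.506, 0.256] pointing down, gripper open.
Joint ranges: [-155.77, 155.77], [-54.66, 111.73], [-72.52, 77.12], [-102.08, 115.82], [-83.92, 84.16], [-180, 180]. Speed limits (degrees/s): [136.94, 136.94, 172.46, 180, 180, 180].

INTERFACE

Orientations are given as a 3x3 rotation matrix whose columns are the frame's x, y, z axes.
In Python, from bench import read_state, grab_frame, finish_job, tip_extent gives the robot as it stands.
- The arm moves only by the tool send_rows, never from a script. Its arguments are lists of equal length, an entry for each row: "hand": the opening in per cent of the stroke, from 0 (shut) to 100 (fully open); "delta_pos": the shift along the world's x, y, z in mm, a list of three; "turn": the turn about the world's z in degrees. In form: {"hand": [hand, ...], "delta_pos": [[tx, ty, tz], ...], "turn": [turn, ...]}. A call has 1 to 8 rows; each row is the pose to reach, as a shift and turn from the pose commanded when the call began; what a row does not reach only later rows make up. A row lasts 1/10 s, in which the tool goes at most 50 mm and 8.59 degrees, less where a joint would pass 70% of its speed; a pose out of reach is approached as far as the arm can. A call with a gripper value outside its range is refused whole. The fingers move at their own pace and stop on an object; the grip force is fixed at half the most. Time passes only in rows, so rows that repeat a pose let the fingers close. It gives the time, the measured TCP pose, the force, the opening and the grip force at its end, in the units of the state.
- read_state(): the state, without advancing time (a new reading comes with each control period).
- grab_frame(name): name is "scene" or "top" or "wrist"; returns a dict with "frame" (420x560x3 uint8, red, green, blue), "depth" (420x560 float32, m along the optical axis (not along the pixel's ray), 0 where there is no reading), "K" (3x3 intrinsics, pixels), "camera_from_world" (4x4, takes a point from world to camera coordinates). Camera axes: x right, y up, looking along -z (the intrinsics and any distortion apply to the point x, -y, -z); pixel columns grow to the right and rows downward; lengths in m; the calibration is good to about 2 mm. A picture is of the moment at which its call begins.
- finish_job(): hands the job in; it is judged then, once.
The state is a dict: "clock": time; "joint_positions": joint angles; "joint_velocities": joint speeds; "effort": joint torques, N m; "tool_pos": TCP position; "tcp_rot": TCP orientation; "force": force on the tool from outside, world axes, zero at the start; "moment": the same for the moment, N m; "finger_gap": opening from 0.0 (shut) to 1.0 (fully open); "finger_force": force on a finger pad.
Only numpy, scipy, OpenCV 4.12 (cv2) and the standard library are available. Lean on these libraries where they do the work, as an engineer would, in place of code of your own. Each camera call takes 0.05 s, during which the arm holds its last target. There are 200 camera calls.

## Working session

There is one attempt and no reset: what is moved stays moved. The work goes in short steps, Python scripts to look and compute and a tool call to move; the robot and the scene stay as the last step left them, time stands still between calls to the robot, and variables do not carry over. Pictures are saved under pics/ and viewed, at most 10 in all, crops included, and the job is handed in when it is done.

Besides the shell and the picture viewer there is one more tool, called after "Emit:" as name([rows], argument=value, ...), one row to a line, values as JSON. send_rows: Moves the arm, as the interface text tells. Its arguments: {"type":"object","properties":{"hand":{"type":"array"},"delta_pos":{"type":"array"},"turn":{"type":"array"}},"required":["hand","delta_pos","turn"]}

```bash
mkdir -p pics
cat > h.py <<'E'
from bench import *
import numpy as np, cv2
def grab(n,fn):
    f=grab_frame(n); cv2.imwrite('pics/'+fn,f['frame'][...,::-1]); np.savez(n+'.npz',**f); return f
def world(f):
    d=f['depth'];K=f['K'];v,u=np.mgrid[:420,:560]
    x=(u-K[0,2])/K[0,0]*d;y=(v-K[1,2])/K[1,1]*d
    P=np.stack([x,-y,-d,np.ones_like(d)],-1)@np.linalg.inv(f['camera_from_world']).T
    return P[...,:3]
E
python3 - <<'E'
from h import *
for n in('scene','top'):
    f=grab(n,n+'0.png'); 
    W=world(f);m=(f['frame'].max(-1)<60)&(f['depth']>0)&(W[...,2]>.09)&(W[...,2]<.2)
    k,l,s,c=cv2.connectedComponentsWithStats(m.astype(np.uint8))
    for i in range(1,k):
        if s[i,4]>25: print(n,c[i].round(),s[i],np.median(W[l==i],0).round(3),W[l==i].min(0).round(3),W[l==i].max(0).round(3))
print(tip_extent,read_state())
E
```

```text
scene [165.   5.] [161   0   9  11  80] [-0.786 -0.35   0.114] [-0.818 -0.366  0.09 ] [-0.776 -0.336  0.138]
scene [360.  16.] [359   5   5  25  37] [-0.447  0.412  0.152] [-0.456  0.41   0.1  ] [-0.441  0.422  0.195]
scene [327.  21.] [326   7   4  28  62] [-0.447  0.279  0.142] [-0.46   0.274  0.091] [-0.437  0.287  0.197]
scene [336.  20.] [334   6   5  28  63] [-0.447  0.313  0.147] [-0.456  0.307  0.091] [-0.44   0.32   0.199]
scene [396.  26.] [392  22   9   7  38] [-0.41   0.553  0.117] [-0.424  0.539  0.102] [-0.398  0.576  0.129]
scene [414.  26.] [411  23   8   7  36] [-0.388  0.621  0.117] [-0.407  0.609  0.104] [-0.38   0.638  0.127]
scene [433.  27.] [429  24   9   6  40] [-0.368  0.692  0.118] [-0.386  0.678  0.106] [-0.356  0.707  0.127]
scene [265.  59.] [262  52   7  14  55] [-0.146 -0.017  0.191] [-0.188 -0.031  0.168] [-0.107 -0.003  0.2  ]
scene [279. 103.] [ 256   55   46   71 1314] [ 0.088 -0.012  0.163] [-0.16  -0.082  0.09 ] [0.11  0.108 0.2  ]
scene [556. 105.] [550  90  10  28 150] [0.196 0.879 0.112] [0.172 0.871 0.09 ] [0.234 0.885 0.159]
scene [212. 149.]
[... 2109 characters left out ...]
    1.59734747e-03,  8.99995314e+01]), 'joint_velocities': array([-0.01118949, -0.0932884 ,  0.08552868, -0.07969345,  0.03359335,
       -0.06157169]), 'effort': array([-1.26069936e-03, -4.36904347e+01,  3.53607130e+01,  1.37574953e-02,
       -2.81762385e-05,  1.25455779e-07]), 'tool_pos': array([0.13832088, 0.50611849, 0.25559843]), 'tcp_rot': array([[-9.64622432e-01,  2.63634988e-01, -3.96980478e-04],
       [ 2.63635286e-01,  9.64621492e-01, -1.34673124e-03],
       [ 2.78904268e-05, -1.40374522e-03, -9.99999014e-01]]), 'force': array([ 0.03318956, -0.1010934 , -0.92933882]), 'moment': array([-0.0085902 , -0.05972294, -0.04006049]), 'finger_force': 0.0, 'finger_gap': 1.0038362103693723}
```

View pics/top0.png

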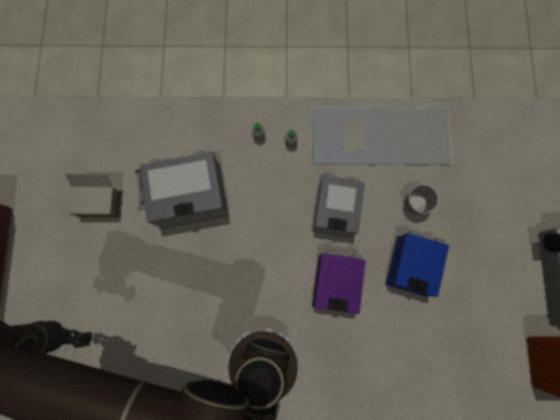

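View pics/scene0.png

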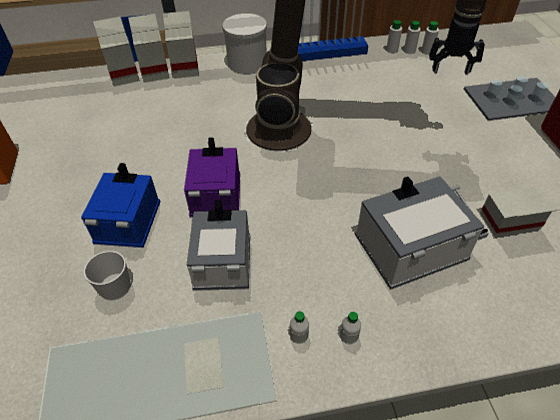

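The top view shows the larger box at about (182,188), with its tab at (183,209) and its stay on the left side at (140,185). It is yawed roughly +13°. The smaller grey box is at (339,207). The blue and purple ones are decoys.

Run:
```python
from h import *
for n in('top','scene'):
    f=dict(np.load(n+'.npz'));W=world(f)
    R=(W[...,0]>.4)&(W[...,0]<.8)&(W[...,1]>.08)&(W[...,1]<.42)
    m=R&(W[...,2]>.12)&(W[...,2]<.155)
    print(n,'lid',np.median(W[m][:,2]),cv2.minAreaRect(W[m][:,:2].astype(np.float32)*1000))
    h=(f['frame'].min(-1)>(150 if n=='top' else 170))&m
    k,l,s,c=cv2.connectedComponentsWithStats(h.astype(np.uint8));i=1+s[1:,4].argmax()
    print(' white',cv2.minAreaRect(W[l==i][:,:2].astype(np.float32)*1000),np.median(W[l==i],0))
    t=R&(W[...,2]>.158)&(f['frame'].max(-1)<70)
    print(' tab',t.sum(),W[t].mean(0),W[t].min(0),W[t].max(0))
```

```text
top lid 0.14263533022092045 ((572.0735473632812, 274.88916015625), (203.184326171875, 264.7046813964844), 11.118675231933594)Traceback (most recent call last):
  File "<stdin>", line 8, in <module>
ValueError: attempt to get argmax of an empty sequence
```

Run:
```python
from h import *
for n in('top','scene'):
    f=dict(np.load(n+'.npz'));W=world(f)
    R=(W[...,0]>.4)&(W[...,0]<.8)&(W[...,1]>.08)&(W[...,1]<.42)
    m=R&(W[...,2]>.12)&(W[...,2]<.155)
    g=f['frame'].min(-1); th=cv2.threshold(g[m].reshape(-1,1),0,255,cv2.THRESH_OTSU)[0]
    h=(g>th)&m
    k,l,s,c=cv2.connectedComponentsWithStats(h.astype(np.uint8));i=1+s[1:,4].argmax()
    print(n,th,'white',s[i],cv2.minAreaRect(W[l==i][:,:2].astype(np.float32)*1000),np.median(W[l==i],0))
    t=R&(W[...,2]>.158)&(f['frame'].max(-1)<90)
    print(' tab',t.sum(),W[t].mean(0),W[t].min(0),W[t].max(0), cv2.minAreaRect(W[t][:,:2].astype(np.float32)*1000))
```

```text
top 99.0 white [ 148  160   63   40 1833] ((590.7214965820312, 268.0318603515625), (103.36021423339844, 192.4031219482422), 10.995183944702148) [0.58901314 0.26752723 0.14389297]
 tab 63 [0.48963906 0.24443067 0.18203551] [0.47782278 0.23734278 0.16152222] [0.50305518 0.25533844 0.19139963] ((490.4544372558594, 245.51202392578125), (23.728830337524414, 16.391185760498047), 9.900586128234863)
scene 127.0 white [ 383  194   87   50 2350] ((588.1788940429688, 269.38140869140625), (104.109619140625, 195.65841674804688), 10.936792373657227) [0.59148068 0.26540715 0.14423717]
 tab 126 [0.49796842 0.24462297 0.17702311] [0.48159883 0.23632421 0.15816152] [0.50992645 0.25679477 0.18945921] ((495.3962707519531, 246.99041748046875), (27.92452621459961, 19.452896118164062), 6.7313385009765625)
```

Emit:
send_rows([
  [40, -29, 5],
  [80, -58, 10],
  [120, -88, 10],
  [160, -117, 10],
  [200, -146, 10],
  [240, -175, 10],
  [280, -205, 10],
  [320, -234, 10],
], hand=[100, 100, 100, 100, 100, 100, 100, 100], turn=[3.3, 6.6, 9.9, 13.2, 16.5, 19.8, 23.1, 26.4])

```text
clock: 0.9
tool_pos: [0.4597, 0.2707, 0.2661]
tcp_rot: [[-0.981, -0.195, -0.0], [-0.195, 0.981, -0.0], [0.0, -0.0, -1.0]]
force: [0.4, 1.1, -0.3]
finger_gap: 1.001
finger_force: 0.0
```

Emit:
send_rows([
  [15, -11, 0],
  [30, -22, 0],
  [35, -26, 0],
  [35, -26, 0],
], hand=[100, 100, 100, 100], turn=[0, 0, 0, 0])

```text
clock: 1.3
tool_pos: [0.4936, 0.246, 0.2658]
tcp_rot: [[-0.981, -0.192, -0.001], [-0.192, 0.981, -0.0], [0.001, -0.0, -1.0]]
force: [0.1, -0.1, -0.0]
finger_gap: 0.996
finger_force: 0.0
```

Run:
```python
from h import *
f=grab('wrist','w1.png');W=world(f)
s=read_state();print(s['clock'],s['tool_pos'],s['tcp_rot'],s['force'])
m=(W[...,2]>.165)&(W[...,2]<.2)&(f['depth']>0)&(abs(W[...,0]-.493)<.04)&(abs(W[...,1]-.246)<.035)
print(m.sum(),W[m].mean(0) if m.any() else 0, cv2.minAreaRect(W[m][:,:2].astype(np.float32)*1000) if m.any() else 0, np.percentile(W[m][:,2],[5,50,95]) if m.any() else 0)
f=grab('scene','s1.png')
```

```text
1.35 [0.49308865 0.24647111 0.26597841] [[-9.81298314e-01 -1.92491245e-01 -8.60144064e-04]
 [-1.92491211e-01  9.81298690e-01 -1.23711636e-04]
 [ 8.67871650e-04  4.41721522e-05 -9.99999622e-01]] [-0.43048266  0.14493779  0.09722045]
978 [0.49195003 0.24815853 0.18538063] ((494.390869140625, 248.81321716308594), (25.39202308654785, 15.953412055969238), 11.318334579467773) [0.17167399 0.18739221 0.1887369 ]
```

View pics/w1.png

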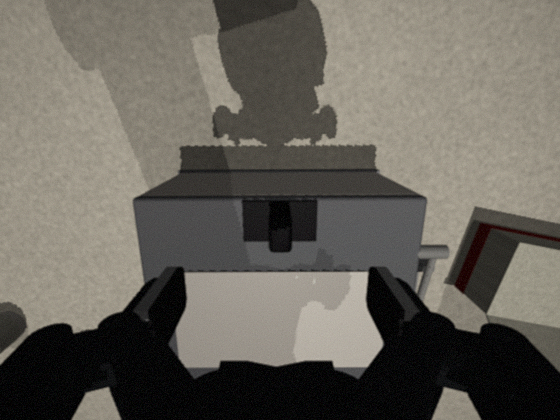

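The wrist view shows the tab at (281,225), centred between the open fingers, and the stay at (430,255). Tab centre is (0.494, 0.249) with its top at z 0.188. I'll descend and grip.

Emit:
send_rows([
  [1, 2, -30],
  [1, 2, -60],
  [1, 2, -85],
  [1, 2, -87],
  [1, 2, -87],
  [1, 2, -87],
  [1, 2, -87],
  [1, 2, -87],
], hand=[100, 100, 100, 100, 0, 0, 0, 0], turn=[0, 0, 0, 0, 0, 0, 0, 0])

```text
clock: 2.2
tool_pos: [0.4949, 0.2487, 0.1805]
tcp_rot: [[-0.981, -0.193, 0.002], [-0.193, 0.981, 0.001], [-0.002, 0.001, -1.0]]
force: [-0.1, 0.1, 0.3]
finger_gap: 0.332
finger_force: 0.0
```

Emit:
send_rows([
  [0, 0, 0],
  [0, 0, 0],
  [0, 0, 0],
  [0, 0, 0],
], hand=[0, 0, 0, 0], turn=[0, 0, 0, 0])

```text
clock: 2.6
tool_pos: [0.4947, 0.2488, 0.1803]
tcp_rot: [[-0.981, -0.193, 0.001], [-0.193, 0.981, 0.001], [-0.002, 0.001, -1.0]]
force: [-1.3, 2.0, 6.2]
finger_gap: 0.179
finger_force: 58.9
```

Run:
```python
import numpy as np
for th in [.1,.2,.3,.4,.5,.6,.7,.8,.9,.95,1.0,1.02,.75,.72]:
    a=np.arctan2(42,174)+th;r=np.hypot(42,174)
    s=174-r*np.cos(a);z=r*np.sin(a)-42
    print(th,np.round([s*np.cos(np.radians(11.1)),s*np.sin(np.radians(11.1)),z],1))
```

```text
0.1 [ 5.   1.  17.2]
0.2 [11.6  2.3 33.7]
0.3 [19.8  3.9 49.5]
0.4 [29.5  5.8 64.4]
0.5 [40.7  8.  78.3]
0.6 [53.1 10.4 90.9]
0.7 [ 66.7  13.1 102.2]
0.8 [ 81.4  16.  112.1]
0.9 [ 96.9  19.  120.4]
0.95 [104.9  20.6 124. ]
1.0 [113.2  22.2 127.1]
1.02 [116.5  22.9 128.2]
0.75 [ 73.9  14.5 107.3]
0.72 [ 69.6  13.6 104.3]
```

Gripped at 59 N. Now I'll lift along the arc, half the way first.

Emit:
send_rows([
  [2, 0, 8],
  [5, 1, 17],
  [8, 2, 26],
  [12, 2, 34],
  [16, 3, 42],
  [20, 4, 50],
  [30, 6, 64],
  [30, 6, 64],
], hand=[0, 0, 0, 0, 0, 0, 0, 0], turn=[0, 0, 0, 0, 0, 0, 0, 0])

```text
clock: 3.4
tool_pos: [0.5249, 0.2548, 0.2443]
tcp_rot: [[-0.981, -0.193, -0.0], [-0.193, 0.981, 0.001], [-0.0, 0.001, -1.0]]
force: [-3.0, 2.6, -1.4]
finger_gap: 0.176
finger_force: 60.6
```

Forces are small, so I'll continue to 0.98–1.0 rad.

Emit:
send_rows([
  [11, 2, 14],
  [23, 4, 26],
  [37, 7, 38],
  [52, 10, 48],
  [67, 13, 56],
  [75, 15, 60],
  [83, 16, 63],
  [83, 16, 63],
], hand=[0, 0, 0, 0, 0, 0, 0, 0], turn=[0, 0, 0, 0, 0, 0, 0, 0])

```text
clock: 4.2
tool_pos: [0.6069, 0.2711, 0.3056]
tcp_rot: [[-0.981, -0.193, -0.003], [-0.193, 0.981, 0.001], [0.003, 0.002, -1.0]]
force: [-3.0, 4.5, -3.2]
finger_gap: 0.178
finger_force: 59.3
```

Emit:
send_rows([
  [0, 0, 0],
  [0, 0, 0],
  [0, 0, 0],
  [0, 0, 0],
  [0, 0, 0],
], hand=[0, 0, 0, 0, 0], turn=[0, 0, 0, 0, 0])

```text
clock: 4.7
tool_pos: [0.6064, 0.2711, 0.3054]
tcp_rot: [[-0.981, -0.193, -0.003], [-0.193, 0.981, 0.001], [0.002, 0.001, -1.0]]
force: [-1.9, 4.7, -4.7]
finger_gap: 0.175
finger_force: 59.1
```

Run:
```python
from h import *
f=grab('scene','s2.png');g=f['frame'][130:300,320:520,::-1]
cv2.imwrite('pics/s2c.png',cv2.resize(g,None,fx=3.4,fy=3.4,interpolation=2))
```

```text
(no output)
```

View pics/s2c.png

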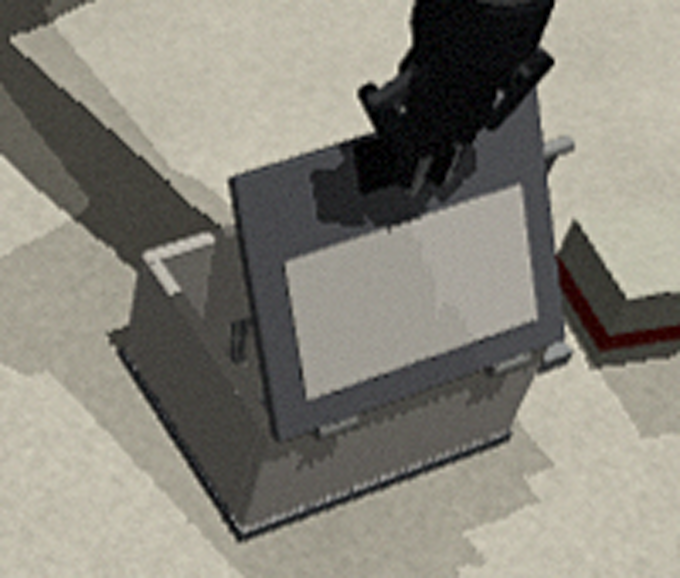

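The crop shows the lid up at about 1.0 rad, held by the tab, with the stay pivot at (560,150). I'll lower slowly and watch the force.

Emit:
send_rows([
  [-4, -1, -2],
  [-8, -2, -3],
  [-12, -2, -5],
  [-16, -3, -7],
  [-20, -4, -9],
  [-24, -5, -11],
  [-28, -5, -13],
  [-28, -5, -13],
], hand=[0, 0, 0, 0, 0, 0, 0, 0], turn=[0, 0, 0, 0, 0, 0, 0, 0])

```text
clock: 5.55
tool_pos: [0.5798, 0.2658, 0.2938]
tcp_rot: [[-0.981, -0.193, 0.003], [-0.193, 0.981, 0.001], [-0.003, 0.0, -1.0]]
force: [3.1, 4.7, -2.4]
finger_gap: 0.179
finger_force: 59.6
```

Emit:
send_rows([
  [-2, 0, -1],
  [-4, -1, -2],
  [-6, -1, -4],
  [-8, -2, -5],
  [-8, -2, -5],
], hand=[0, 0, 0, 0, 0], turn=[0, 0, 0, 0, 0])

```text
clock: 6.05
tool_pos: [0.5723, 0.2642, 0.2895]
tcp_rot: [[-0.981, -0.193, 0.004], [-0.193, 0.981, 0.003], [-0.004, 0.002, -1.0]]
force: [5.7, 7.2, 2.6]
finger_gap: 0.178
finger_force: 60.1
```

Emit:
send_rows([
  [-2, 0, -1],
  [-3, -1, -2],
  [-4, -1, -3],
  [-4, -1, -3],
], hand=[0, 0, 0, 0], turn=[0, 0, 0, 0])

```text
clock: 6.45
tool_pos: [0.5714, 0.264, 0.289]
tcp_rot: [[-0.981, -0.193, 0.012], [-0.193, 0.981, 0.005], [-0.013, 0.003, -1.0]]
force: [13.8, 8.4, 9.3]
finger_gap: 0.18
finger_force: 61.1
```

The tool has stopped and the force has risen, so the lid is on its stay. I'll take the load off, check with a picture, then release.

Emit:
send_rows([
  [3, 1, 2],
  [3, 1, 2],
  [3, 1, 2],
], hand=[0, 0, 0], turn=[0, 0, 0])

```text
clock: 6.75
tool_pos: [0.5721, 0.2642, 0.2894]
tcp_rot: [[-0.981, -0.193, 0.006], [-0.193, 0.981, 0.003], [-0.006, 0.002, -1.0]]
force: [7.6, 5.8, 5.7]
finger_gap: 0.174
finger_force: 60.8
```

Run:
```python
from h import *
f=grab('scene','s3.png');g=f['frame'][130:300,320:520,::-1]
cv2.imwrite('pics/s3c.png',cv2.resize(g,None,fx=3.4,fy=3.4,interpolation=2))
```

```text
(no output)
```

View pics/s3c.png

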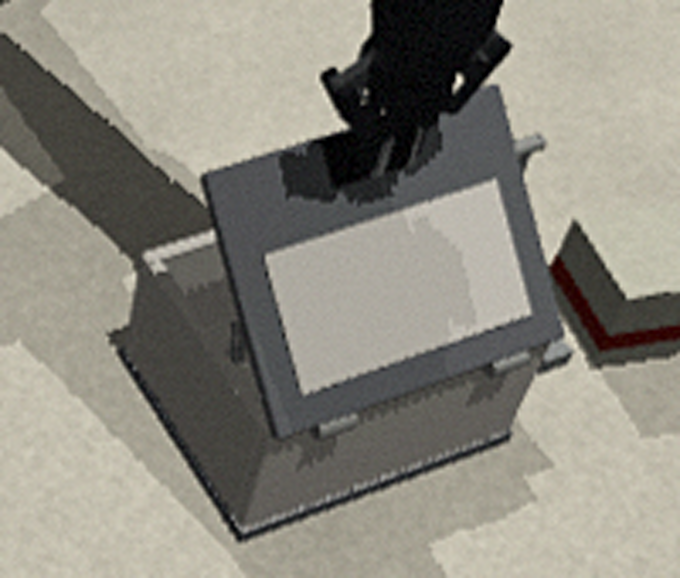

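The crop shows the lid at about 0.76 rad, with the stay hanging from its pivot at (530,150). Releasing now and going straight up.

Emit:
send_rows([
  [0, 0, 0],
  [0, 0, 0],
  [0, 0, 0],
  [0, 0, 0],
  [0, 0, 0],
  [0, 0, 0],
], hand=[25, 35, 50, 60, 60, 60], turn=[0, 0, 0, 0, 0, 0])

```text
clock: 7.4
tool_pos: [0.5703, 0.2633, 0.2872]
tcp_rot: [[-0.981, -0.193, -0.0], [-0.193, 0.981, -0.0], [0.0, -0.0, -1.0]]
force: [-0.0, 0.8, 0.3]
finger_gap: 0.599
finger_force: 0.0
```

Emit:
send_rows([
  [0, 0, 10],
  [0, 0, 30],
  [0, 0, 55],
  [-20, 0, 85],
  [-60, 0, 95],
  [-100, 0, 95],
  [-100, 0, 95],
], hand=[60, 60, 60, 60, 60, 60, 60], turn=[0, 0, 0, 0, 0, 0, 0])

```text
clock: 8.1
tool_pos: [0.4666, 0.263, 0.3851]
tcp_rot: [[-0.981, -0.195, 0.002], [-0.195, 0.981, 0.002], [-0.002, 0.001, -1.0]]
force: [0.2, 0.2, -0.4]
finger_gap: 0.6
finger_force: 0.0
```

Emit:
send_rows([
  [-50, 0, 0],
  [-100, 0, 0],
  [-100, 0, 0],
  [-100, 0, 0],
  [-100, 0, 0],
  [-100, 0, 0],
  [-100, 0, 0],
  [-100, 0, 0],
], hand=[60, 60, 60, 60, 60, 60, 60, 60], turn=[0, 0, 0, 0, 0, 0, 0, 0])

```text
clock: 8.9
tool_pos: [0.3711, 0.2634, 0.3819]
tcp_rot: [[-0.981, -0.192, -0.001], [-0.192, 0.981, -0.001], [0.001, -0.0, -1.0]]
force: [1.0, -0.2, 0.7]
finger_gap: 0.597
finger_force: 0.0
```

Run:
```python
from h import *
f=grab('scene','s4.png');g=f['frame'][130:300,320:520,::-1]
cv2.imwrite('pics/s4c.png',cv2.resize(g,None,fx=3.4,fy=3.4,interpolation=2))
W=world(f);h=(f['frame'].min(-1)>127);h[:195]=0;h[250:]=0;h[:,:400]=0;h[:,470:]=0
P=W[185:240,395:475].reshape(-1,3);P=P[(P[:,2]>.16)&(P[:,2]<.26)]
u,s,v=np.linalg.svd(P-np.median(P,0),full_matrices=False);n=v[2]*np.sign(v[2,2]);print(len(P),'lid angle',np.arccos(n[2]))
```

```text
3894 lid angle 0.74364956894493
```

View pics/s4c.png

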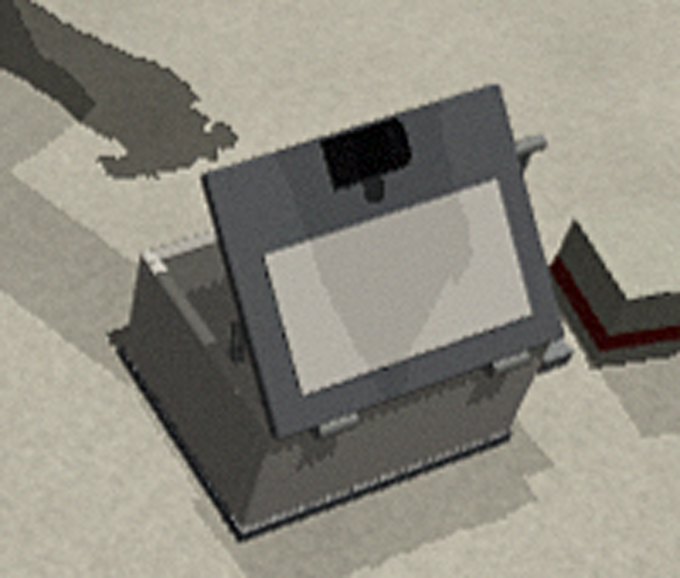

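The crop shows the lid standing by itself on the stay at 0.744 rad, and the gripper is clear.

```bash
python3 -c "
from bench import *
print(finish_job())"
```

```text
the job is handed in; nothing more can be done
None
```

The larger box's lid stands propped on its stay at about 0.74 rad, measured from the camera depth; the gripper is clear, the smaller box was never touched, and the job is handed in, though no verdict came back.

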